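# Clamp a well plate evenly in a twin-screw press

### The arm

A 7-joint arm with a two-finger parallel gripper is mounted at the origin on a cart in front of the work surface, level with it; the furniture and walls round the work are solid. World frame = base frame: x ahead of the robot, y to its left, z up, the work surface at z = 0. Lengths are in m, angles in rad, forces in N, time in s.
With the tool pointing down it reaches from about 0.425 to 1.025 m from the base axis. Payload 3.6 kg.
Tool frame: the origin (TCP) lies midway between the tips of the shut fingers; the grasp point (between the pads) lies 19 mm behind it; z points along the fingers, y is the line along which they close (so a half turn about z gives the same grasp; the last joint's range is limited). The gripper opens to 85 mm and grips with 20 to 120 N. Pads are 22 mm wide; open, the fingers measure 114 mm over their backs; the gripper's body (76 mm by 85 mm) begins 54 mm behind the grasp point. The pads swing forward as they close: fully open they stand 13 mm farther back than shut.
Start: joints at [-1.331, 0.591, 0.048, 1.609, -0.033, 0.943, -0.034], TCP at [0.238, 0.685, 0.231] pointing down, gripper open.
Joint ranges: [-2.69, 2.69], [-0.47, 2.24], [-1.27, 1.36], [0.19, 2.51], [-1.53, 4.68], [0.08, 2.07], [-3.09, 3.09]. Speed limits (rad/s): [2.57, 2.57, 3.14, 3.14, 3.14, 3.14, 3.14].

### API

Orientations are given as a unit quaternion [x, y, z, w].
In Python, from rig import robot, snapshot, get_calibration gives the robot as it stands. The module is installed in compiled form; this text tells all that it offers.
- The arm moves only by the tool arm_command, never from a script. Its argument "steps" is a list of rows, each a list of 3 entries, a list of its own where there are three numbers: the shift along the tool's x, y, z in units of 2.5 cm (1.0 is 2.5 cm), then the turn, a rotation vector about the tool's x, y, z in units of 180 degrees (1.0 is 180 degrees), then the gripper's target within -1 to 1 (shut at 1, half-way at 0, fully open at -1). A call has 1 to 10 rows; each row shifts and turns the commanded pose from where the row before left it, along the tool's axes as they then stand; what a row does not reach is not made up. A row lasts 1/10 s, in which the tool goes at most 50 mm and 8.59 degrees, less where a joint would pass 70% of its speed; a pose out of reach is approached as far as the arm can. A call with a number of a shift or a turn outside -1 to 1 is refused whole. A call with a gripper value outside its range is refused whole. The fingers move at their own pace and stop on an object; "grip_force" is the grip in N (left out, the last holds). Time passes only in rows, so rows that do not move let the fingers close. It gives the time, the measured TCP pose, the force, the opening and the grip force at its end, in the units of the state.
- robot.get_obs(): the state, without advancing time (a new reading comes with each control period).
- snapshot(name): name is "scene" or "top" or "wrist"; returns (picture, depth): 480x640x3 uint8, red, green, blue; 480x640 float32, m along the optical axis (not along the pixel's ray), 0 where there is no reading.
- get_calibration(name): a dict with "fx", "fy", "cx", "cy" (pixels), "R" (3x3) and "t" (3): a world point X has camera coordinates R X + t. Camera axes: x right, y down, z forward; pixel columns grow to the right and rows downward; lengths in m; the calibration is good to about 2 mm. A picture is of the moment at which its call begins: read the wrist's pose just before it. get_calibration takes no time and is no camera call; for the wrist camera it gives the pose at the moment of the call.
- robot.close_job(): hands the job in; it is judged then, once.
The state is a dict: "time_s": time; "q": joint angles; "dq": joint speeds; "joint_efforts": joint torques, N m; "tcp_pos": TCP position; "tool_rot": TCP orientation; "force": force on the tool from outside, world axes, zero at the start; "moment": the same for the moment, N m; "gripper_width": finger opening in m; "grip_force": force on a finger pad.
Only numpy, scipy, OpenCV 4.12 (cv2) and the standard library are available. Lean on these libraries where they do the work, as an engineer would, in place of code of your own. Each camera call takes 0.05 s, during which the arm holds its last target. There are 200 camera calls.

### The job

Slide the well plate gently along the press bed until it is fully home against the rear stops, then wind down the pressure bar with its two knobs, turning them alternately a little at a time so that neither end of the bar ever gets more than 4 mm lower than the other. Feel for the load and finish with both feet pressing on the plate with about 40 N each (20 to 60 N; more than 90 N cracks it), then let go. Leave the timer, the vial and the glass dish beside the press where they are.

Things in the scene. Friction and masses are not known exactly. Their poses are not given: they have to be found in the camera images.
- press: twin-screw plate press fixed on the worktop; aluminium bed 185 mm deep (x -125 to +60 mm), 216 mm wide, its top 10 mm above the worktop. Origin on the worktop midway between the steel side rails (inner faces y = +-65.5 mm, tops 18.5 mm up). x points to the two white rear stops (front faces at x = +31 mm), away from the robot; y left. Screws and knobs at x = +20, y = +-85 mm.
- well_plate: white 96-well plate 128 x 86 x 14 mm, about 0.12 kg, loose on the bed between the rails (1.5 mm play each side), pulled out toward the robot. Origin at the centre of its underside; its own x runs along the 128 mm side, which lies across the press. Its front long edge, to be pushed, is 43 mm before its origin.
- plate_home (a point): fixed point of the press, on top of the bed, where the plate's origin is when the plate is fully home (x = -12 mm of the press); axes as the press. The pressure bar behind it stays below 66 mm above the worktop.
- left_block: left end block of the pressure bar: aluminium nut block 30 x 32 x 18 mm on the left screw, origin at its middle on the screw axis, z up. It never turns; it only goes up and down with its own knob. An arm from it carries a round sprung foot with a rubber sole (see point left_arm). The block also carries its half of the bar (12 mm square) to the middle, where a tongue in a fork joins the halves.
- right_block: right end block of the pressure bar: aluminium nut block 30 x 32 x 18 mm on the right screw, origin at its middle on the screw axis, z up. It never turns; it only goes up and down with its own knob. An arm from it carries a round sprung foot with a rubber sole (see point right_arm). The block also carries its half of the bar (12 mm square) to the middle, where a tongue in a fork joins the halves.
- left_arm (a point): point of the left block on the axis of its foot (19 mm across), level with the block's origin. The sole is 17.5 to 20 mm below this point: each foot was set by hand, the two differ, and nothing more exact is known. From first touch on the plate the foot's force rises by roughly 40 N per mm of block travel, less with the give of the contact.
- right_arm (a point): point of the right block on the axis of its foot (19 mm across), level with the block's origin. The sole is 17.5 to 20 mm below this point: each foot was set by hand, the two differ, and nothing more exact is known. From first touch on the plate the foot's force rises by roughly 40 N per mm of block travel, less with the give of the contact.
- left_grip (a point): point on the axis of the left knob, 103 mm above the worktop; turns with the knob, never rises or sinks. The knob is a black 42 mm disc (its top 85 mm above the worktop) with an upright bar grip on it: 42 mm long along this point's x, 14 mm thick along its y, from 85 to 114 mm above the worktop.
- right_grip (a point): point on the axis of the right knob, 103 mm above the worktop; turns with the knob, never rises or sinks. The knob is a black 42 mm disc (its top 85 mm above the worktop) with an upright bar grip on it: 42 mm long along this point's x, 14 mm thick along its y, from 85 to 114 mm above the worktop.
- left_knob (a joint): left knob's angle in rad, growing clockwise seen from above. Clockwise lowers the left block by 4.0 mm per rad (25 mm a turn). It runs with a steady friction of 0.27 N m (at rest up to that much either way) and stays where left; once its foot presses, the torque rises over free running by 0.004 N m per newton of foot force: 0.08 N m at 20 N, 0.16 at 40 N, 0.24 at 60 N.
- right_knob (a joint): right knob's angle in rad, growing clockwise seen from above. Clockwise lowers the right block by 4.0 mm per rad (25 mm a turn). It runs with a steady friction of 0.27 N m (at rest up to that much either way) and stays where left; once its foot presses, the torque rises over free running by 0.004 N m per newton of foot force: 0.08 N m at 20 N, 0.16 at 40 N, 0.24 at 60 N.
- timer: white bench timer 62 x 62 x 16 mm lying to the right of the press; bystander, origin under its centre
- drop_vial: small reagent vial 25 mm across, 48 mm tall, standing to the left of the press; bystander, origin under its centre
- dish: glass petri dish 52 mm across, 10 mm tall, lying to the left of the press; bystander, origin under its centre
There are look-alikes about, which are no part of the job. What is shaped like the well_plate but turquoise or yellow is not meant.

How it is judged:
On the way, in this order (a step that is already met when the one before it is completed fails the run):
1. the plate is fully home against the rear stops while the bar is still up (x of well_plate in the frame of press above -0.0145 m and angle between the x axis of well_plate and the y axis of press, either way round below 0.03 rad and z of well_plate in the frame of press below 0.013 m and contact force between each of left_block, right_block and well_plate below 1 N), for 0.1 s.
2. both ends of the bar are on their way down (each block's middle less than 46 mm above the worktop), with the plate still home (x of well_plate in the frame of press above -0.0145 m and angle between the x axis of well_plate and the y axis of press, either way round below 0.03 rad and z of well_plate in the frame of press below 0.013 m and height (world z) of each of left_block, right_block below 0.046 m), for 0.1 s.
At the end, for the whole second after the job is handed in: The plate is fully home (within 2.5 mm of the rear stops, square to them within 0.03 rad and flat on the bed) and at rest, each foot presses on it with 20 to 60 N, and the bar's ends are within 4 mm of the same height and at rest (x of well_plate in the frame of press above -0.0145 m and angle between the x axis of well_plate and the y axis of press, either way round below 0.03 rad and z of well_plate in the frame of press below 0.013 m and contact force between left_block and well_plate between 20 and 60 N and contact force between right_block and well_plate between 20 and 60 N and not (z of left_block in the frame of right_block above 0.004 m or z of left_block in the frame of right_block below -0.004 m) and linear speed of well_plate below 0.01 m/s and linear speed of each of left_block, right_block below 0.005 m/s); the robot touches nothing.
It fails at once if one end of the bar gets more than 4 mm lower than the other (z of left_block in the frame of right_block above 0.004 m or z of left_block in the frame of right_block below -0.004 m).
It fails at once if a foot presses on the plate with more than 90 N (contact force between any of left_block, right_block and well_plate above 90 N).
It fails at once if the robot pushes on the plate with more than 30 N (contact force between any of the arm, the fingers and well_plate above 30 N).
It fails at once if the timer, the vial or the dish is moved by more than 15 mm (distance of any of timer, drop_vial, dish from where it was at the start of the episode above 0.015 m).
It also fails if it takes over 72 s, if anything falls off the work surface, if the arm or the gripper's body presses on something with over 40 N, if the wrist force passes 120 N, or if a joint passes its speed limit or range.

## Working session

There is one attempt and no reset: what is moved stays moved. The work goes in short steps, Python scripts to look and compute and a tool call to move; the robot and the scene stay as the last step left them, time stands still between calls to the robot, and variables do not carry over. Pictures are saved under pics/ and viewed, at most 10 in all, crops included, and the job is handed in when it is done.

Besides the shell and the picture viewer there is one more tool, called after "Emit:" as name([rows], argument=value, ...), one row to a line, values as JSON. arm_command: Moves the arm, as the interface text tells. Shifts and turns lie within -1 to 1; 1 stands for 2.5 cm of shift or 180 degrees of turn. Its arguments: {"type":"object","properties":{"steps":{"type":"array"},"grip_force":{"type":"number"}},"required":["steps"]}

```bash
mkdir -p pics; cat > h.py <<'E'
import numpy as np,cv2
from rig import robot,snapshot,get_calibration
def snap(n,f=None):
    c=get_calibration(n);p,d=snapshot(n)
    if f: cv2.imwrite('pics/'+f,p[:,:,::-1])
    np.savez(''+n+'.npz',p=p,d=d,**{k:np.array(v) for k,v in c.items()})
    return p,d,c
def world(d,c,u,v):
    z=d[v,u];X=np.stack([(u-c['cx'])/c['fx']*z,(v-c['cy'])/c['fy']*z,z],-1)
    return (X-np.array(c['t']))@np.array(c['R'])
def cloud(d,c):
    v,u=np.mgrid[:d.shape[0],:d.shape[1]];return world(d,c,u,v)
def pix(X,c):
    Y=np.array(c['R'])@np.array(X)+np.array(c['t']);return Y[0]/Y[2]*c['fx']+c['cx'],Y[1]/Y[2]*c['fy']+c['cy']
E
python3 - <<'E'
from h import *
snap('top','top0.png');snap('scene','scene0.png')
o=robot.get_obs();print(o)
for n in('top','scene'):
    c=get_calibration(n);print(n,c)
E
```

```text
{'time_s': 0.1, 'q': array([-1.33050065,  0.59206036,  0.04831131,  1.6096961 , -0.03333002,
        0.9427252 , -0.03370857]), 'dq': array([-0.00114337, -0.00194424,  0.00069987, -0.00245896,  0.0004914 ,
        0.00031773, -0.00093422]), 'joint_efforts': array([ 4.91716317e-03, -5.49995542e+01,  1.55351277e+00, -1.98824555e+01,
        9.77242686e-03,  3.82214916e-03, -2.18272248e-06]), 'tcp_pos': array([0.23727338, 0.68427375, 0.23023087]), 'tool_rot': array([ 1.66100243e-01,  9.86108323e-01, -1.03430843e-03, -1.24850515e-04]), 'force': array([-0.17465215, -0.62658082,  0.10371104]), 'moment': array([ 0.03994726, -0.00169135, -0.00172302]), 'grip_force': 0.0, 'gripper_width': 0.08494001929432721}
top {'fx': 460.16856102251637, 'fy': 460.16856102251637, 'cx': 318.3990128514838, 'cy': 238.9572596913857, 'R': array([[ 0.01914823, -0.99933192,  0.03112964],
       [-0.98268628, -0.02454987, -0.18364362],
       [ 0.18428516, -0.02707422, -0.98249986]]), 't': array([0.00743637, 0.6261841 , 0.81710308])}
scene {'fx': 559.6008691883236, 'fy': 559.6008691883236, 'cx': 323.1466770204388, 'cy': 239.95904420077872, 'R': array([[ 0.47488406, -0.88001597, -0.00755123],
       [-0.41123091, -0.21431062, -0.88597974],
       [ 0.77805801,  0.42384296, -0.46366247]]), 't': array([-0.25679455,  0.34229394,  0.42253333])}
```

View pics/top0.png

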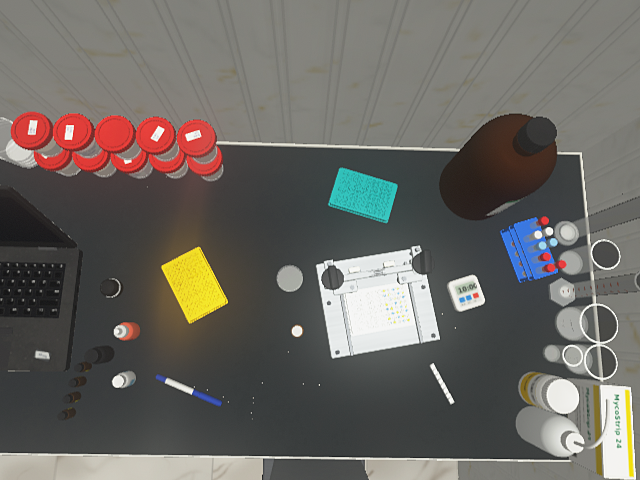

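View pics/scene0.png

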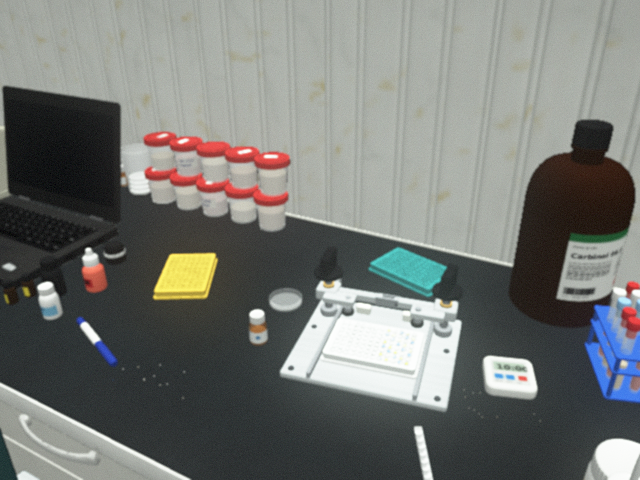

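Top view: the white plate is on the press bed at about (380,312). The turquoise look-alike is at (363,195) and the yellow one at (195,285). Knobs are at (332,277) and (421,261), dish (289,278), vial (297,331), timer (466,293). I choose the white plate in the press. Next I measure, with one close crop to check.

```bash
python3 - <<'E'
from h import *
D=np.load('top.npz');c={k:D[k] for k in('fx','fy','cx','cy','R','t')};d=D['d'];p=D['p']
P=cloud(d,c)
roi=np.zeros(d.shape,bool);roi[240:365,312:446]=1
for n,u,v in(('table',260,350),('bedL',330,345),('railtop',340,310),('plate',380,312)):print(n,world(d,c,np.array(u),np.array(v)))
m=roi&(P[...,2]>.006)&(P[...,2]<.2)&(d>0)
r=cv2.minAreaRect(P[m][:,:2].astype(np.float32));print('all',r)
g=roi&(P[...,2]>.095)&(d>0)
for s in(u:=np.arange(640)[None,:]<375,~u):
    q=P[g&s];print('grip',len(q),q.mean(0),q.max(0)-q.min(0),cv2.minAreaRect(q[:,:2].astype(np.float32)))
    q=P[roi&s&(P[...,2]>.078)&(d>0)];print('knob',len(q),cv2.minEnclosingCircle(q[:,:2].astype(np.float32)))
# plate height
m=roi&(P[...,2]>.0205)&(P[...,2]<.028)
print('plate',m.sum(),cv2.minAreaRect(P[m][:,:2].astype(np.float32)))
np.set_printoptions(suppress=True,precision=4)
for n,b in(('dish',(275,262,304,293)),('vial',(288,322,306,340)),('timer',(445,272,486,313))):
    s=P[b[1]:b[3],b[0]:b[2]].reshape(-1,3);s=s[s[:,2]>.005];print(n,s.mean(0),s.max(0))
cv2.imwrite('pics/crop1.png',cv2.resize(p[235:370,305:455,::-1],None,fx=4.4,fy=4.4,interpolation=cv2.INTER_CUBIC))
E
```

```text
table [4.15435993e-01 1.28411463e-01 3.96098821e-04]
bedL [ 0.42763963 -0.00646053  0.00911403]
railtop [ 0.49474686 -0.02507316  0.00908018]
plate [ 0.4919864  -0.10113985  0.02432635]
all ((0.5015604496002197, -0.10046760737895966), (0.24710726737976074, 0.2159169465303421), 10.747730255126953)
grip 201 [ 0.54935006 -0.00415057  0.11228401] [0.04077686 0.01838813 0.02139356] ((0.5497681498527527, -0.004687721841037273), (0.04125954210758209, 0.014056912623345852), 10.630919456481934)
knob 426 ((0.5498242378234863, -0.004758084658533335), 0.021116403862833977)
grip 235 [ 0.58088976 -0.16989699  0.11062261] [0.04191198 0.01502653 0.02195377] ((0.581671416759491, -0.1714397370815277), (0.04172538220882416, 0.014261854812502861), 2.29789400100708)
knob 432 ((0.5818050503730774, -0.1714991182088852), 0.02149844355881214)
plate 2668 ((0.5139506459236145, -0.10263735055923462), (0.17098793387413025, 0.1500796675682068), 9.773737907409668)
dish [0.5537 0.0746 0.0343] [0.5814 0.1004 0.9176]
vial [0.4551 0.0575 0.0472] [0.4663 0.0693 0.9176]
timer [ 0.5336 -0.2698  0.0226] [0.571  0.0449 0.9176]
```

View pics/crop1.png

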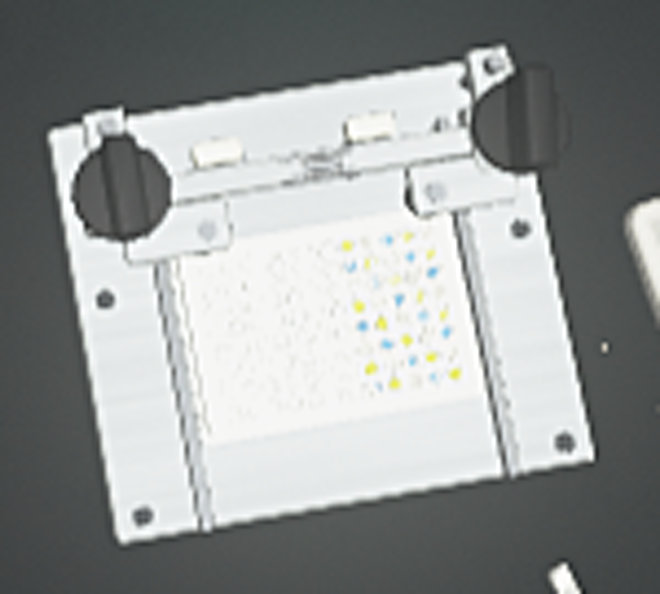

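The crop confirms the white plate between the rails, pulled toward the robot, front edge from (205,440) to (485,395). Both bar grips run roughly along press x, and the bar with its feet is behind the plate. Now the press frame, plate edge and block heights.

```bash
cat >> h.py <<'E'
np.set_printoptions(suppress=True,precision=4)
L=np.array([.5498,-.0048]);Rk=np.array([.5818,-.1715])
ey=(L-Rk)/np.linalg.norm(L-Rk);ex=np.array([ey[1],-ey[0]])
O=(L+Rk)/2-.02*ex
def topress(X):
    X=np.asarray(X);return np.stack([(X[...,:2]-O)@ex,(X[...,:2]-O)@ey,X[...,2]],-1)
def toworld(x,y): return O+x*ex+y*ey
E
python3 - <<'E'
from h import *
D=np.load('top.npz');c={k:D[k] for k in('fx','fy','cx','cy','R','t')};d=D['d'];p=D['p']
print(O,ex,np.degrees(np.arctan2(ex[1],ex[0])))
P=topress(cloud(d,c));v=d>0
pl=v&(abs(P[...,1])<.05)
print('table z',np.median(P[340:360,250:280,2]))
for y in(-.04,-.02,0,.02,.04):
    q=P[v&(abs(P[...,1]-y)<.006)&(P[...,0]>-.13)&(P[...,0]<-.03)]
    h=q[q[:,2]>.018];print(y,'front x',h[:,0].min(),'z',np.median(h[:,2]))
for s in(1,-1):
    # block behind the knob and foot arm in front
    q=P[v&(abs(P[...,1]-s*.088)<.02)&(P[...,0]>-.03)&(P[...,0]<.06)&(P[...,2]<.08)&(P[...,2]>.03)]
    print('block',s,len(q),q.min(0),q.max(0),np.percentile(q[:,2],[50,80,95]))
    q=P[v&(abs(P[...,1]-s*.052)<.006)&(P[...,0]>-.03)&(P[...,0]<.03)&(P[...,2]>.03)&(P[...,2]<.08)]
    print('arm',s,len(q),q.min(0),q.max(0),np.median(q[:,2]))
    q=P[v&(abs(P[...,1]-s*.03)<.02)&(P[...,0]>.005)&(P[...,0]<.03)&(P[...,2]>.03)&(P[...,2]<.08)]
    print('bar',s,len(q),np.median(q,0))
E
```

```text
[ 0.5462 -0.0919] [0.9821 0.1885] 10.866403814465096
table z -0.000559848517352269
-0.04 front x -0.08627063017526937 z 0.023244344988296577
-0.02 front x -0.08641089317378421 z 0.02338733116726754
0 front x -0.08636169534722243 z 0.023284992978616192
0.02 front x -0.0864274571631866 z 0.023058051269584844
0.04 front x -0.08647626449278721 z 0.02321697451522451
block 1 133 [-0.0086  0.0681  0.0482] [0.0584 0.1057 0.0796] [0.0561 0.0585 0.0694]
arm 1 123 [-0.0086  0.046   0.0322] [0.0261 0.0579 0.0605] 0.05583706199976067
bar 1 160 [0.0188 0.0331 0.0557]
block -1 192 [-0.0091 -0.0937  0.0417] [ 0.0577 -0.068   0.0793] [0.0551 0.0571 0.0665]
arm -1 116 [-0.009  -0.0577  0.046 ] [ 0.0259 -0.046   0.0609] 0.05560342153391291
bar -1 170 [ 0.0184 -0.0331  0.0545]
```

Emit:
arm_command([
  [[0,-1,0],[0,0,-0.0417],-0.4],
  [[0,-1,0],[0,0,-0.0417],-0.4],
  [[0,-1,0],[0,0,-0.0417],-0.4],
  [[0,-1,0],[0,0,-0.0417],-0.4],
  [[-0.5,-1,0],[0,0,0],-0.4],
  [[-0.5,-1,0],[0,0,0],-0.4],
  [[-0.5,-1,0],[0,0,0],-0.4],
  [[-0.5,-1,0],[0,0,0],-0.4],
  [[-0.5,-1,0],[0,0,0],-0.4],
  [[-0.5,-1,0],[0,0,0],-0.4],
])

```text
time_s: 1.1
tcp_pos: [0.3264, 0.4526, 0.231]
tool_rot: [-0.095, 0.995, -0.0, -0.0]
force: [0.2, -0.6, 0.1]
gripper_width: 0.0599
grip_force: 0.0
```

```bash
cat >> h.py <<'E'
from scipy.spatial.transform import Rotation as Rn
def st():
    o=robot.get_obs();M=Rn.from_quat(o['tool_rot']).as_matrix();y=M[:,1]
    print('t',o['time_s'],'press',topress(o['tcp_pos']),'yaw-y rel press',np.degrees(np.arctan2(y[:2]@-ex,y[:2]@ey)),'tilt',M[:,2].round(4),'F',o['force'],'M',o['moment'],'w',o['gripper_width'],'g',o['grip_force'],'q',o['q'].round(3));return o
E
python3 -c "from h import *;st()"
```

```text
t 1.1 press [-0.1131  0.5761  0.231 ] yaw-y rel press 0.0355271190336733 tilt [-0.0004 -0.0007 -1.    ] F [ 0.2095 -0.6066  0.1139] M [ 0.0422 -0.0252 -0.0162] w 0.059855748480593204 g 0.0 q [-0.966  0.384 -0.081  1.986  0.043  0.774  0.69 ]
```

Emit:
arm_command([
  [[-0.3,-1,0],[0,0,0],-0.4],
  [[-0.3,-1,0],[0,0,0],-0.4],
  [[-0.3,-1,0],[0,0,0],-0.4],
  [[-0.3,-1,0],[0,0,0],-0.4],
  [[-0.3,-1,0],[0,0,0],-0.4],
  [[0,-1,0],[0,0,0],-0.4],
  [[0,-1,0],[0,0,0],-0.4],
  [[0,-1,0],[0,0,0],-0.4],
  [[0,-1,0],[0,0,0],-0.4],
  [[0,-1,0],[0,0,0],-0.4],
])

```text
time_s: 2.1
tcp_pos: [0.4099, 0.2143, 0.2311]
tool_rot: [-0.095, 0.995, -0.0, -0.0]
force: [-0.0, -0.4, 0.1]
gripper_width: 0.06
grip_force: 0.0
```

Emit:
arm_command([
  [[0,-1,0],[0,0,0],-0.4],
  [[0,-1,0],[0,0,0],-0.4],
  [[0,-1,0],[0,0,0],-0.4],
  [[0,-1,0],[0,0,0],-0.4],
  [[0,-1,0],[0,0,0],-0.4],
  [[0,-1,0],[0,0,0],-0.4],
  [[0,-1,0.5],[0,0,0],-0.4],
  [[0,-1,0.8],[0,0,0],-0.4],
  [[0,-1,1],[0,0,0],-0.4],
  [[0,-1,1],[0,0,0],-0.4],
])

```text
time_s: 3.1
tcp_pos: [0.4576, -0.0309, 0.1481]
tool_rot: [-0.095, 0.995, -0.0, 0.0]
force: [0.2, 0.5, 0.8]
gripper_width: 0.0601
grip_force: 0.0
```

```bash
python3 -c "from h import *;st()"
```

```text
t 3.1 press [-0.0754  0.0766  0.1481] yaw-y rel press 0.04753277648899398 tilt [ 0.0009 -0.     -1.    ] F [0.188  0.5085 0.8293] M [0.0067 0.0165 0.0279] w 0.06011512234231885 g 0.0 q [-0.071  0.4    0.05   2.266 -0.043  0.476  1.775]
```

Emit:
arm_command([
  [[0.4,-0.9,0],[0,0,0],-0.4],
  [[0.4,-0.9,0.5],[0,0,0],-0.4],
  [[0.4,-0.8,1],[0,0,0],-0.4],
  [[0.2,-0.2,1],[0,0,0],-0.4],
  [[0,0,0.8],[0,0,0],-0.4],
  [[0,0,0.2],[0,0,0],-0.4],
  [[0,0,0],[0,0,0],-0.4],
])

```text
time_s: 3.8
tcp_pos: [0.4359, -0.1052, 0.0608]
tool_rot: [-0.095, 0.995, 0.0, -0.001]
force: [-0.2, -0.2, 0.6]
gripper_width: 0.0593
grip_force: 0.0
```

```bash
python3 - <<'E'
from h import *
snap('wrist','w1.png');st()
E
```

```text
t 3.85 press [-0.1102  0.0077  0.0614] yaw-y rel press 0.0627610701139469 tilt [-0.0001  0.0002 -1.    ] F [-0.0632  0.0753  0.536 ] M [0.015  0.0003 0.0201] w 0.06004145643555981 g 0.0 q [ 0.12   0.567  0.02   2.332 -0.045  0.243  1.943]
```

View pics/w1.png

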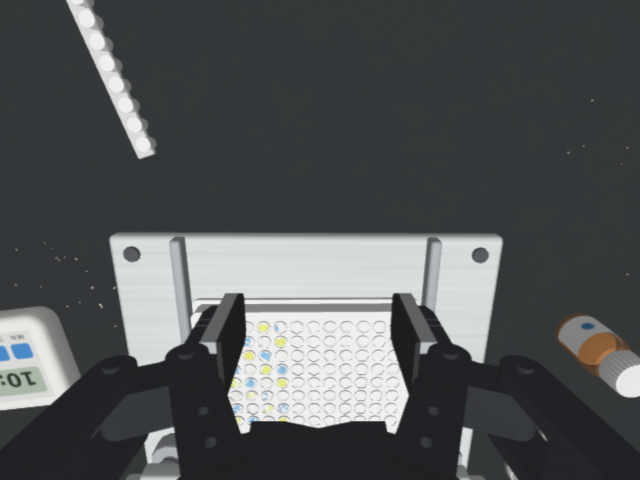

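The fingers (tips at ~(230,293) and (402,293)) straddle the middle of the plate, clear of the rails. The plate's front edge is at v≈300–312. I check this edge against my press frame.

```bash
python3 - <<'E'
from h import *
D=np.load('wrist.npz');c={k:D[k] for k in('fx','fy','cx','cy','R','t')};d=D['d']
print('cam',topress(-c['R'].T@c['t']))
for x,y,z in((-.087,0,.024),(-.125,0,.01),(-.125,.108,.01),(-.125,-.108,.01),(-.1102,.0077,.0614)):print(x,y,z,pix([*toworld(x,y),z],c))
P=topress(cloud(d,c))
for u in(280,315,350):
    col=P[285:330,u];i=np.argmax(col[:,2]>.018);print(u,col[i-1],col[i],col[i+3])
for u,v in((128,238),(488,238),(300,238),(225,310),(410,310),(180,300),(433,300)):print(u,v,P[v,u])
q=P[(P[...,2]>.05)&(P[...,2]<.085)&(d>0)&(P[...,0]<-.05)];print('tips',q.min(0),q.max(0))
for s in(1,-1):
    r=q[(q[:,1]-.0077)*s>0];print(r.min(0),r.max(0))
E
```

```text
cam [-0.1893  0.0073  0.2035]
-0.087 0 0.024 (np.float64(303.09596256413664), np.float64(315.3729024750934))
-0.125 0 0.01 (np.float64(303.25504439571216), np.float64(239.95871252017415))
-0.125 0.108 0.01 (np.float64(502.3148250535279), np.float64(240.03467902772974))
-0.125 -0.108 0.01 (np.float64(103.62274168659778), np.float64(239.88252752297393))
-0.1102 0.0077 0.0614 (np.float64(317.6291078210891), np.float64(311.41437742011533))
280 [-0.0886 -0.0129  0.0176] [-0.0891 -0.0127  0.0198] [-0.0894 -0.0124  0.0236]
315 [-0.0888  0.0064  0.018 ] [-0.0884  0.0064  0.0185] [-0.0891  0.0064  0.023 ]
350 [-0.0892  0.0257  0.0176] [-0.0889  0.0256  0.0182] [-0.0889  0.0253  0.0215]
128 238 [-0.1262 -0.0945  0.0104]
488 238 [-0.126   0.1003  0.0095]
300 238 [-0.1262 -0.0017  0.0103]
225 310 [-0.1233 -0.0253  0.0839]
410 310 [-0.1232  0.0406  0.0838]
180 300 [-0.0928 -0.0676  0.0175]
433 300 [-0.0932  0.0709  0.0183]
tips [-0.124  -0.0359  0.0651] [-0.1003  0.0514  0.085 ]
[-0.1239  0.0371  0.0656] [-0.1003  0.0514  0.085 ]
[-0.124  -0.0359  0.0651] [-0.1007 -0.0219  0.085 ]
```

Emit:
arm_command([
  [[0,-0.24,0.8],[0,0,0],-0.4],
  [[0,0,0.8],[0,0,0],-0.4],
  [[0,0,0.4],[0,0,0],-0.4],
  [[-0.1,0,0],[0,0,0],-0.4],
  [[-0.15,0,0],[0,0,0],-0.4],
  [[-0.1,0,0],[0,0,0],-0.4],
  [[-0.1,0,0],[0,0,0],-0.4],
  [[-0.1,0,0],[0,0,0],-0.4],
])

```text
time_s: 4.65
tcp_pos: [0.4509, -0.1086, 0.0118]
tool_rot: [-0.095, 0.995, -0.0, 0.0]
force: [-1.4, -0.1, 0.5]
gripper_width: 0.0601
grip_force: 0.4
```

```bash
python3 -c "from h import *;st()"
```

```text
t 4.65 press [-0.0967  0.0015  0.0118] yaw-y rel press 0.0318727576132754 tilt [ 0.0001 -0.0001 -1.    ] F [-1.4066 -0.1     0.5008] M [-0.0252  0.1822 -0.0484] w 0.06006871076897471 g 0.4413168551400304 q [ 0.13   0.68   0.011  2.312 -0.047  0.15   1.946]
```

Emit:
arm_command([
  [[-0.12,0,0],[0,0,0],-0.4],
  [[-0.12,0,0],[0,0,0],-0.4],
  [[-0.12,0,0],[0,0,0],-0.4],
  [[-0.12,0,0],[0,0,0],-0.4],
  [[-0.12,0,0],[0,0,0],-0.4],
  [[-0.12,0,0],[0,0,0],-0.4],
  [[-0.12,0,0],[0,0,0],-0.4],
  [[-0.08,0,0],[0,0,0],-0.4],
])

```text
time_s: 5.45
tcp_pos: [0.4741, -0.1042, 0.0113]
tool_rot: [-0.095, 0.995, -0.0, 0.0]
force: [-1.0, 0.4, 0.8]
gripper_width: 0.0595
grip_force: 0.3
```

```bash
python3 -c "from h import *;st()"
```

```text
t 5.45 press [-0.0731  0.0015  0.0113] yaw-y rel press 0.040850541127146346 tilt [ 0.0007  0.     -1.    ] F [-0.961   0.3541  0.8334] M [-0.0378  0.1325  0.0076] w 0.059533190119922856 g 0.26145412120968103 q [ 0.112  0.688  0.015  2.266 -0.053  0.187  1.936]
```

Emit:
arm_command([
  [[-0.04,0,0],[0,0,0],-0.4],
  [[-0.04,0,0],[0,0,0],-0.4],
  [[-0.04,0,0],[0,0,0],-0.4],
  [[-0.04,0,0],[0,0,0],-0.4],
  [[-0.02,0,0],[0,0,0],-0.4],
])

```text
time_s: 5.95
tcp_pos: [0.4781, -0.1034, 0.0113]
tool_rot: [-0.095, 0.995, -0.0, 0.0]
force: [0.2, -0.0, -0.5]
gripper_width: 0.0594
grip_force: 0.2
```

Emit:
arm_command([
  [[-0.03,0,0],[0,0,0],-0.4],
  [[-0.03,0,0],[0,0,0],-0.4],
])

```text
time_s: 6.15
tcp_pos: [0.4794, -0.1032, 0.0113]
tool_rot: [-0.095, 0.995, 0.0, -0.0]
force: [0.1, -0.2, 0.9]
gripper_width: 0.0599
grip_force: 0.3
```

Emit:
arm_command([
  [[-0.03,0,0],[0,0,0],-0.4],
  [[-0.03,0,0],[0,0,0],-0.4],
])

```text
time_s: 6.35
tcp_pos: [0.4807, -0.1028, 0.0113]
tool_rot: [-0.095, 0.995, 0.0, -0.0]
force: [-1.1, 0.1, 0.2]
gripper_width: 0.0599
grip_force: 0.6
```

Emit:
arm_command([
  [[-0.03,0,0],[0,0,0],-0.4],
  [[-0.02,0,0],[0,0,0],-0.4],
])

```text
time_s: 6.55
tcp_pos: [0.4808, -0.1028, 0.0113]
tool_rot: [-0.095, 0.995, 0.0, -0.001]
force: [-2.5, -1.1, 2.2]
gripper_width: 0.0597
grip_force: 1.6
```

Emit:
arm_command([
  [[-0.04,0,0],[0,0,0],-0.4],
  [[-0.02,0,0],[0,0,0],-0.4],
  [[0,0,0],[0,0,0],-0.4],
])

```text
time_s: 6.85
tcp_pos: [0.4808, -0.1027, 0.0112]
tool_rot: [-0.094, 0.996, 0.0, -0.002]
force: [-5.1, -1.6, 4.2]
gripper_width: 0.0598
grip_force: 2.6
```

```bash
python3 -c "from h import *;st()"
```

```text
t 6.85 press [-0.0662  0.0017  0.0112] yaw-y rel press -0.024676578196467208 tilt [-0.0049  0.0001 -1.    ] F [-5.1035 -1.6454  4.2434] M [-0.334   1.0528 -0.0708] w 0.0597685236832787 g 2.6484323751486727 q [ 0.104  0.692  0.018  2.248 -0.055  0.206  1.932]
```

The plate stopped at the predicted home position (force rose with no further motion). Backing off, going up, then taking a close look at both knobs.

Emit:
arm_command([
  [[0.3,0,0],[0,0,0],-0.4],
  [[0.3,0,-0.3],[0,0,0],-0.4],
  [[0,0,-1],[0,0,0],-0.4],
  [[0,0,-1],[0,0,0],-0.4],
  [[0,0,-1],[0,0,0],-0.4],
  [[-0.6,0,-1],[0,0,0],-0.4],
  [[-1,0,-1],[0,0,0],-0.4],
  [[-1,0,-1],[0,0,0],-0.4],
  [[-1,0,-0.5],[0,0,0],-0.4],
  [[-1,0,0],[0,0,0],-0.4],
])

```text
time_s: 7.85
tcp_pos: [0.5848, -0.0833, 0.1847]
tool_rot: [-0.095, 0.995, -0.001, 0.004]
force: [0.3, 0.3, -0.2]
gripper_width: 0.0596
grip_force: 0.0
```

Emit:
arm_command([
  [[-0.8,0,0],[0,0,0],-0.4],
  [[-0.2,0,0],[0,0,0],-0.4],
  [[0,0,0],[0,0,0],-0.4],
])

```text
time_s: 8.15
tcp_pos: [0.6066, -0.0784, 0.1815]
tool_rot: [-0.095, 0.995, 0.0, 0.0]
force: [-0.6, -0.5, 0.4]
gripper_width: 0.0595
grip_force: 0.0
```

```bash
python3 - <<'E'
from h import *
p,d,c=snap('wrist','w2.png');st()
P=topress(cloud(d,c));W=cloud(d,c);v=d>0
for s in(1,-1):
    near=v&(abs(P[...,1]-s*.085)<.035)&(abs(P[...,0]-.02)<.035)
    g=near&(P[...,2]>.108)&(P[...,2]<.12);q=P[g]
    print('grip',s,len(q),np.median(q[:,2]),cv2.minAreaRect((q[:,:2]*1000).astype(np.float32)))
    k=near&(P[...,2]>.08)&(P[...,2]<.12);q=P[k];print('knob',cv2.minEnclosingCircle((q[:,:2]*1000).astype(np.float32)))
E
```

```text
t 8.2 press [0.0606 0.0017 0.1812] yaw-y rel press 0.03853885228982753 tilt [-0.0009 -0.     -1.    ] F [-0.4852 -0.5544 -0.3062] M [-0.0065 -0.0474  0.0131] w 0.0599930940095738 g 0.0 q [ 0.012  0.508  0.06   1.917 -0.044  0.718  1.859]
grip 1 1931 0.11386259815137867 ((17.985246658325195, 85.17842102050781), (14.06746768951416, 41.65147018432617), 89.66703796386719)
knob ((17.96401596069336, 85.53561401367188), 21.20688819885254)
grip -1 1921 0.11359284090943071 ((17.776233673095703, -83.80724334716797), (14.92347526550293, 42.42924118041992), 81.79867553710938)
knob ((17.767627716064453, -84.43838500976562), 21.54550552368164)
```

View pics/w2.png

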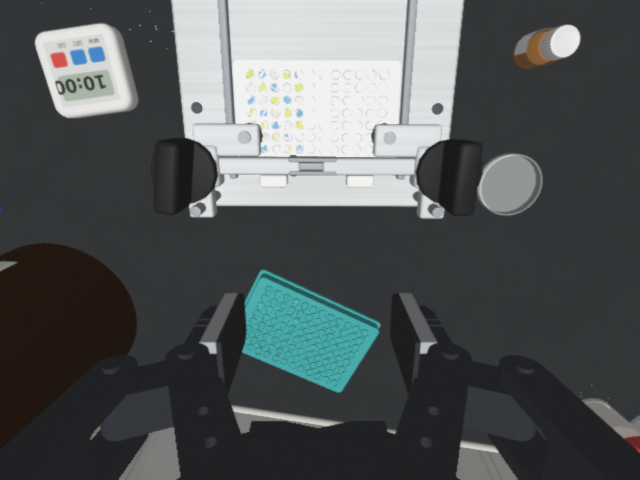

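The view shows the plate against the white stops at (273,181) and (360,181), knobs at (184,175) and (448,176), bystanders untouched. Now plate and block heights from the same depth image.

```bash
python3 - <<'E'
from h import *
D=np.load('wrist.npz');c={k:D[k] for k in('fx','fy','cx','cy','R','t')};d=D['d']
P=topress(cloud(d,c))
def z(n,u0,u1,v0,v1):
    q=P[v0:v1,u0:u1].reshape(-1,3);print(n,np.median(q,0).round(4),q[:,2].std().round(5))
z('barR',222,285,161,170);z('barL',335,410,161,170);z('armR',200,225,130,142);z('armL',405,432,130,142)
z('blockR rear',194,205,192,200);z('plate',330,395,70,120);z('bed',180,215,60,90);z('bedL',435,455,60,90)
z('stops',265,282,177,184)
for u in(260,320,380):
    print([P[v,u].round(4).tolist() for v in(56,60,64,68)])
E
```

```text
barR [ 0.0171 -0.0437  0.0554] 0.02513
barL [0.0169 0.0403 0.0562] 0.00074
armR [-0.0031 -0.0708  0.0564] 0.01545
armL [-0.0037  0.0708  0.0571] 0.02092
blockR rear [ 0.0328 -0.075   0.0848] 0.02624
plate [-0.0311  0.035   0.0238] 0.0158
bed [-0.046  -0.0912  0.0099] 0.01679
bedL [-0.0466  0.0996  0.0102] 0.01812
stops [ 0.033  -0.0338  0.0236] 0.02744
[[-0.0594, -0.0421, 0.0093], [-0.0562, -0.0417, 0.0132], [-0.0523, -0.0405, 0.0225], [-0.0494, -0.0404, 0.024]]
[[-0.0595, 0.0036, 0.0095], [-0.0565, 0.0036, 0.0116], [-0.0522, 0.0035, 0.0239], [-0.0495, 0.0036, 0.0245]]
[[-0.0596, 0.0494, 0.0093], [-0.0568, 0.0495, 0.0096], [-0.0524, 0.0476, 0.023], [-0.0496, 0.0476, 0.0237]]
```

Emit:
arm_command([
  [[0.6,0.8,0],[0,0,0],0],
  [[0.6,0.8,0],[0,0,0],0],
  [[0.5,0.8,0],[0,0,0],0],
  [[0,0.8,0.4],[0,0,0],0],
  [[0,0.14,0.6],[0,0,0],0],
  [[0,0,0.5],[0,0,0],0],
  [[0,0,0],[0,0,0],0],
])

```text
time_s: 8.9
tcp_pos: [0.5464, -0.0057, 0.1423]
tool_rot: [-0.095, 0.996, -0.0, -0.002]
force: [-0.1, -0.4, 0.4]
gripper_width: 0.0427
grip_force: 0.0
```

```bash
python3 - <<'E'
from h import *
p,d,c=snap('wrist','w3.png');st()
P=topress(cloud(d,c));v=d>0
g=v&(abs(P[...,1]-.085)<.012)&(abs(P[...,0]-.02)<.035)&(P[...,2]>.108)&(P[...,2]<.118);q=P[g]
print(len(q),np.median(q[:,2]),cv2.minAreaRect((q[:,:2]*1000).astype(np.float32)))
E
```

```text
t 8.95 press [0.0174 0.0842 0.143 ] yaw-y rel press -0.046631881174882636 tilt [-0.0026 -0.0008 -1.    ] F [-0.7561 -0.5655  0.7134] M [-0.0315  0.0016 -0.0186] w 0.042647407578838316 g 0.0 q [-0.111  0.496  0.052  2.08  -0.045  0.569  1.733]
2119 0.11381208811452748 ((17.635683059692383, 85.92449951171875), (41.7651252746582, 13.902996063232422), 0.47810015082359314)
```

View pics/w3.png

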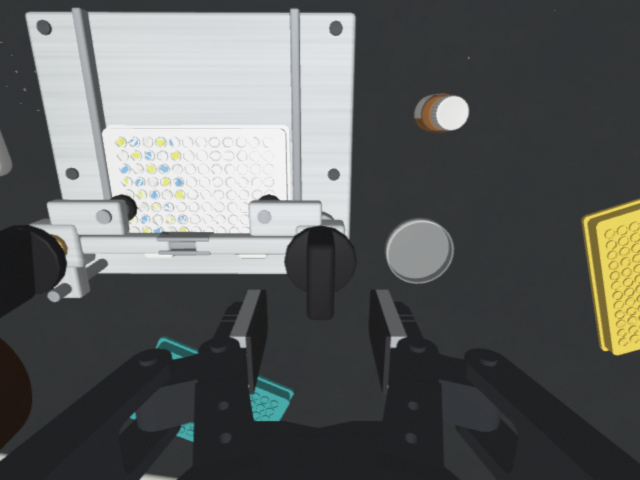

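The left grip bar at (320,285) stands centred between the open fingers. Descending and gripping.

Emit:
arm_command([
  [[0,0.06,0.8],[0,0,0],0],
  [[0,0,0.8],[0,0,0],0],
  [[0,0,0.5],[0,0,0],0],
  [[0,0,0],[0,0,0],0.5],
  [[0,0,0],[0,0,0],1],
  [[0,0,0],[0,0,0],1],
  [[0,0,0],[0,0,0],1],
], grip_force=80)

```text
time_s: 9.65
tcp_pos: [0.5488, -0.0039, 0.0919]
tool_rot: [-0.094, 0.996, -0.0, 0.001]
force: [-0.1, -0.9, -1.1]
gripper_width: 0.0126
grip_force: 78.7
```

```bash
python3 -c "
from h import *
o=st();print(o['joint_efforts'][6])"
```

```text
t 9.65 press [0.0192 0.0859 0.0919] yaw-y rel press -0.054367297953312445 tilt [ 0.0011 -0.0004 -1.    ] F [-0.1446 -0.9312 -1.0977] M [-0.3107  0.0205 -0.2216] w 0.012566593798054557 g 78.67713332176208 q [-0.107  0.579  0.042  2.106 -0.052  0.457  1.735]
0.23185470141470432
```

Emit:
arm_command([
  [[0,0,0],[0,0,0.02],1],
  [[0,0,0],[0,0,0.03],1],
  [[0,0,0],[0,0,0.035],1],
  [[0,0,0],[0,0,0.035],1],
  [[0,0,0],[0,0,0.035],1],
  [[0,0,0],[0,0,0.035],1],
  [[0,0,0],[0,0,0.02],1],
  [[0,0,0],[0,0,0.01],1],
  [[0,0,0],[0,0,0.01],1],
  [[0,0,0],[0,0,0.01],1],
])

```text
time_s: 10.65
tcp_pos: [0.5489, -0.0037, 0.0919]
tool_rot: [0.279, 0.96, 0.0, 0.001]
force: [-1.3, -2.3, 3.0]
gripper_width: 0.0126
grip_force: 79.4
```

```bash
python3 -c "
from h import *
o=st();print(o['joint_efforts'][6],o['dq'][6])"
```

```text
t 10.65 press [0.0193 0.0862 0.0919] yaw-y rel press -43.238289009657244 tilt [ 0.0011 -0.0003 -1.    ] F [-1.3492 -2.3048  3.0171] M [-0.4733  0.1469  0.25  ] w 0.012558528794400746 g 79.35553908348083 q [-0.253  0.593  0.244  2.112 -0.303  0.468  1.228]
-0.11437819339334965 -0.21411247727452792
```

Emit:
arm_command([
  [[0,0,0],[0,0,0],0],
  [[0,0,0],[0,0,0],0],
  [[0,0,-0.7],[0,0,0],0],
  [[0,0,-0.8],[0,0,0],0],
  [[0,0,-0.2],[0,0,-0.0389],0],
  [[0,0,0],[0,0,-0.0389],0],
  [[0,0,0],[0,0,-0.0389],0],
  [[0,0,0],[0,0,-0.0389],0],
  [[0,0,0],[0,0,-0.0389],0],
  [[-0.1,-0.73,0],[0,0,0],0],
])

```text
time_s: 11.65
tcp_pos: [0.5516, -0.018, 0.1337]
tool_rot: [-0.027, 1.0, 0.002, -0.0]
force: [-0.2, 0.5, -0.7]
gripper_width: 0.0427
grip_force: 0.0
```

Emit:
arm_command([
  [[-0.145,-1,0],[0,0,0],0],
  [[-0.145,-1,0],[0,0,0],0],
  [[-0.145,-1,0],[0,0,0],0],
  [[-0.145,-1,0],[0,0,0],0],
  [[-0.145,-1,0],[0,0,0],0],
  [[-0.145,-1,0],[0,0,0],0],
  [[0,0,0],[0,0,0],0],
  [[0,0,0],[0,0,0],0],
])

```text
time_s: 12.45
tcp_pos: [0.5805, -0.1701, 0.1336]
tool_rot: [-0.023, 1.0, 0.0, -0.0]
force: [-0.5, 0.5, 0.3]
gripper_width: 0.043
grip_force: 0.0
```

```bash
cat > grip.py <<'E'
from h import *
import sys
s=int(sys.argv[1])
p,d,c=snap('wrist');o=st()
P=topress(cloud(d,c));v=d>0
g=v&(np.hypot(P[...,1]-s*.085,P[...,0]-.019)<.026)&(P[...,2]>.108)&(P[...,2]<.118);q=P[g]
(cx,cy),(w,h),a=cv2.minAreaRect((q[:,:2]*1000).astype(np.float32))
print('grip',len(q),cx,cy,w,h,'long axis',a if w>h else a-90)
M=Rn.from_quat(o['tool_rot']).as_matrix();dp=np.array([*(toworld(cx/1e3,cy/1e3)-o['tcp_pos'][:2]),0])
print('tool shift units',(M.T@dp)/.025)
E
python3 grip.py -1
```

```text
t 12.5 press [ 0.0192 -0.082   0.1336] yaw-y rel press -8.120481746643584 tilt [-0.0006  0.0015 -1.    ] F [0.5736 0.199  0.5513] M [ 0.0219  0.0171 -0.0136] w 0.04230952322077775 g 0.0 q [ 0.142  0.568  0.094  1.962 -0.09   0.617  1.913]
grip 2370 17.27470588684082 -84.20429229736328 14.036049842834473 42.16556930541992 long axis -9.01080322265625
tool shift units [ 0.0621 -0.0983 -0.0001]
```

Emit:
arm_command([
  [[0.02,-0.09,0.6],[0,0,0],0],
  [[0,0,0.7],[0,0,0],0],
  [[0,0,0.38],[0,0,0.003],0],
  [[0,0,0],[0,0,0],0.5],
  [[0,0,0],[0,0,0],1],
  [[0,0,0],[0,0,0],1],
  [[0,0,0],[0,0,0],1],
])

```text
time_s: 13.2
tcp_pos: [0.58, -0.1712, 0.0917]
tool_rot: [-0.019, 1.0, 0.001, -0.0]
force: [-0.2, 2.8, -4.7]
gripper_width: 0.0124
grip_force: 78.8
```

```bash
python3 -c "
from h import *
o=st();print(o['joint_efforts'][6])"
```

```text
t 13.2 press [ 0.0183 -0.0843  0.0917] yaw-y rel press -8.681744957723327 tilt [-0.0005  0.0014 -1.    ] F [-0.2292  2.7524 -4.6864] M [ 0.4606  0.0204 -0.1508] w 0.012371336401556188 g 78.82347106933594 q [ 0.152  0.629  0.086  1.981 -0.101  0.536  1.917]
0.16269665211439133
```

Emit:
arm_command([
  [[0,0,0],[0,0,0.02],1],
  [[0,0,0],[0,0,0.035],1],
  [[0,0,0],[0,0,0.035],1],
  [[0,0,0],[0,0,0.035],1],
  [[0,0,0],[0,0,0.035],1],
  [[0,0,0],[0,0,0.035],1],
  [[0,0,0],[0,0,0.035],1],
  [[0,0,0],[0,0,0.035],1],
  [[0,0,0],[0,0,0.035],1],
  [[0,0,0],[0,0,0.02],1],
])

```text
time_s: 14.2
tcp_pos: [0.5802, -0.1706, 0.0917]
tool_rot: [0.465, 0.885, 0.001, -0.001]
force: [-0.3, 2.9, -3.5]
gripper_width: 0.0124
grip_force: 78.9
```

Emit:
arm_command([
  [[0,0,0],[0,0,0.01],1],
  [[0,0,0],[0,0,0.01],1],
  [[0,0,0],[0,0,0.01],1],
])

```text
time_s: 14.5
tcp_pos: [0.5803, -0.1706, 0.0917]
tool_rot: [0.506, 0.862, 0.001, -0.001]
force: [0.8, 4.8, -2.2]
gripper_width: 0.0125
grip_force: 79.0
```

```bash
python3 -c "
from h import *
o=st();print(o['joint_efforts'][6],o['dq'][6])"
```

```text
t 14.5 press [ 0.0187 -0.0837  0.0917] yaw-y rel press -71.67923125650131 tilt [-0.0008  0.0026 -1.    ] F [ 0.7799  4.7636 -2.2296] M [1.1219 0.0566 0.2743] w 0.012467525919095264 g 79.01565670967102 q [-0.054  0.663  0.384  1.99  -0.445  0.572  1.145]
-0.10744987986981869 -0.22290083642162722
```

Emit:
arm_command([
  [[0,0,0],[0,0,0],0],
  [[0,0,0],[0,0,0],0],
  [[0,0,-0.7],[0,0,0],0],
  [[0,0,-0.8],[0,0,0],0],
  [[0,0,-0.2],[0,0,-0.0396],0],
  [[0,0,0],[0,0,-0.0396],0],
  [[0,0,0],[0,0,-0.0396],0],
  [[0,0,0],[0,0,-0.0396],0],
  [[0.773,0.828,0],[0,0,0],0],
  [[0.773,0.828,0],[0,0,0],0],
])

```text
time_s: 15.5
tcp_pos: [0.5704, -0.1199, 0.1353]
tool_rot: [0.281, 0.96, -0.001, 0.002]
force: [0.2, -0.3, 0.4]
gripper_width: 0.0424
grip_force: 0.0
```

Emit:
arm_command([
  [[0.773,0.828,0],[0,0,0],0],
  [[0.773,0.828,0],[0,0,0],0],
  [[0.773,0.828,0],[0,0,0],0],
  [[0.773,0.828,0],[0,0,0],0],
  [[0,0,0],[0,0,0],0],
  [[0,0,0],[0,0,0],0],
])

```text
time_s: 16.1
tcp_pos: [0.5495, -0.0064, 0.1349]
tool_rot: [0.278, 0.96, -0.0, 0.001]
force: [0.8, -0.7, 0.4]
gripper_width: 0.0428
grip_force: 0.0
```

```bash
python3 grip.py 1; python3 - <<'E'
from h import *
D=np.load('wrist.npz');c={k:D[k] for k in('fx','fy','cx','cy','R','t')};P=topress(cloud(D['d'],c))
for s in(1,-1):
    m=(abs(P[...,1]-s*.035)<.02)&(abs(P[...,0]-.018)<.003)&(P[...,2]>.04)&(P[...,2]<.06);print(s,m.sum(),np.median(P[m][:,2]))
E
```

```text
t 16.15 press [0.0193 0.0824 0.1349] yaw-y rel press -43.28607232886548 tilt [ 0.0022 -0.0015 -1.    ] F [ 0.0638 -0.1301 -0.9167] M [-0.0541 -0.0111  0.0225] w 0.04299471783619513 g 0.0 q [-0.297  0.529  0.31   2.092 -0.291  0.559  1.227]
grip 2348 17.584489822387695 86.22349548339844 13.934123039245605 41.59100341796875 long axis -43.5958137512207
tool shift units [ 0.1535  0.0657 -0.0004]
1 256 0.05293037593255602
-1 146 0.0508520972620673
```

Emit:
arm_command([
  [[0.1,0.1,0.6],[0,0,0],0],
  [[0,0,0.7],[0,0,0],0],
  [[0,0,0.42],[0,0,0],0],
  [[0,0,0],[0,0,0],0.5],
  [[0,0,0],[0,0,0],1],
  [[0,0,0],[0,0,0],1],
  [[0,0,0],[0,0,0],1],
])

```text
time_s: 16.85
tcp_pos: [0.5482, -0.0033, 0.0917]
tool_rot: [0.279, 0.96, -0.0, 0.001]
force: [0.8, -2.4, -1.8]
gripper_width: 0.0123
grip_force: 78.4
```

```bash
python3 -c "
from h import *
o=st();print(o['joint_efforts'][6])"
```

```text
t 16.85 press [0.0187 0.0867 0.0917] yaw-y rel press -43.24574122413745 tilt [ 0.0012 -0.0012 -1.    ] F [ 0.7591 -2.3864 -1.7729] M [-0.5673 -0.0443 -0.034 ] w 0.012279221645303361 g 78.36390852928162 q [-0.269  0.595  0.265  2.114 -0.328  0.469  1.252]
0.027537059504538774
```

Emit:
arm_command([
  [[0,0,0],[0,0,0.02],1],
  [[0,0,0],[0,0,0.035],1],
  [[0,0,0],[0,0,0.035],1],
  [[0,0,0],[0,0,0.035],1],
  [[0,0,0],[0,0,0.03],1],
  [[0,0,0],[0,0,0.015],1],
  [[0,0,0],[0,0,0.01],1],
  [[0,0,0],[0,0,0.01],1],
])

```text
time_s: 17.65
tcp_pos: [0.5487, -0.0029, 0.0917]
tool_rot: [0.549, 0.836, 0.0, 0.001]
force: [0.3, -2.8, -1.3]
gripper_width: 0.0122
grip_force: 78.6
```

```bash
cat > m.py <<'E'
from h import *
o=robot.get_obs();y=Rn.from_quat(o['tool_rot']).as_matrix()[:2,1]
print('t',o['time_s'],'yaw',np.degrees(np.arctan2(y@-ex,y@ey)).round(2),'Mz',o['moment'][2].round(4),'F',o['force'],'p',topress(o['tcp_pos']),'q7',o['q'][6].round(3),'e',o['joint_efforts'].round(3),o['grip_force'])
E
python3 m.py
```

```text
t 17.65 yaw -77.44 Mz 0.2877 F [ 0.3417 -2.8354 -1.2764] p [0.0193 0.087  0.0917] q7 0.847 e [ -1.393 -44.927   4.17   -9.987  -0.555   0.654  -0.114] 78.58999371528625
```

Emit:
arm_command([
  [[0,0,0],[0,0,0.01],1],
  [[0,0,0],[0,0,0.01],1],
])

```text
time_s: 17.85
tcp_pos: [0.5487, -0.0028, 0.0918]
tool_rot: [0.575, 0.818, 0.0, 0.001]
force: [0.4, -4.4, -0.3]
gripper_width: 0.0123
grip_force: 78.8
```

```bash
python3 m.py
```

```text
t 17.85 yaw -81.12 Mz 0.2447 F [ 0.4091 -4.4274 -0.2792] p [0.0193 0.087  0.0918] q7 0.803 e [ -1.69  -44.243   3.852  -9.491  -0.62    0.86   -0.114] 78.76007795333862
```

Emit:
arm_command([
  [[0,0,0],[0,0,0.01],1],
  [[0,0,0],[0,0,0.01],1],
  [[0,0,0],[0,0,0.01],1],
])

```text
time_s: 18.15
tcp_pos: [0.5488, -0.0028, 0.0917]
tool_rot: [0.613, 0.79, 0.0, 0.001]
force: [1.7, -4.0, 1.3]
gripper_width: 0.0126
grip_force: 79.0
```

```bash
python3 m.py
```

```text
t 18.15 yaw -86.55 Mz 0.2771 F [ 1.6858 -3.9887  1.2974] p [0.0194 0.087  0.0917] q7 0.737 e [ -2.078 -43.483   3.569  -8.859  -0.682   1.139  -0.117] 78.96870017051697
```

Emit:
arm_command([
  [[0,0,0],[0,0,0.01],1],
  [[0,0,0],[0,0,0.01],1],
  [[0,0,0],[0,0,0.01],1],
])

```text
time_s: 18.45
tcp_pos: [0.5489, -0.0028, 0.0917]
tool_rot: [0.65, 0.76, 0.0, 0.001]
force: [1.9, -4.4, 1.1]
gripper_width: 0.0125
grip_force: 79.0
```

```bash
python3 m.py
```

```text
t 18.45 yaw -91.95 Mz 0.3086 F [ 1.8797 -4.4059  1.1427] p [0.0195 0.087  0.0917] q7 0.671 e [ -2.074 -43.483   3.913  -8.752  -0.661   1.19   -0.117] 78.98253321647644
```

Emit:
arm_command([
  [[0,0,0],[0,0,0.01],1],
  [[0,0,0],[0,0,0.01],1],
  [[0,0,0],[0,0,0.01],1],
])

```text
time_s: 18.75
tcp_pos: [0.549, -0.0027, 0.0917]
tool_rot: [0.685, 0.729, 0.0, 0.001]
force: [2.9, -5.3, -0.1]
gripper_width: 0.0125
grip_force: 79.0
```

```bash
python3 m.py
```

```text
t 18.75 yaw -97.33 Mz 0.3235 F [ 2.9117 -5.3117 -0.0804] p [0.0196 0.087  0.0917] q7 0.605 e [ -2.04  -43.491   4.274  -8.629  -0.677   1.245  -0.157] 78.99817228317261
```

Emit:
arm_command([
  [[0,0,0],[0,0,0.01],1],
  [[0,0,0],[0,0,0.01],1],
])

```text
time_s: 18.95
tcp_pos: [0.5491, -0.0028, 0.0917]
tool_rot: [0.707, 0.707, 0.001, 0.001]
force: [1.8, -4.4, 1.2]
gripper_width: 0.0119
grip_force: 79.0
```

```bash
python3 m.py
```

```text
t 18.95 yaw -100.92 Mz 0.3808 F [ 1.8218 -4.4157  1.1992] p [0.0197 0.087  0.0917] q7 0.561 e [ -2.022 -43.501   4.512  -8.545  -0.69    1.282  -0.186] 78.99723887443542
```

Emit:
arm_command([
  [[0,0,0],[0,0,0.01],1],
  [[0,0,0],[0,0,0.01],1],
  [[0,0,0],[0,0,0.01],1],
])

```text
time_s: 19.25
tcp_pos: [0.5492, -0.0028, 0.0917]
tool_rot: [0.74, 0.673, 0.001, 0.001]
force: [2.4, -4.8, 0.7]
gripper_width: 0.0123
grip_force: 79.0
```

```bash
python3 m.py
```

```text
t 19.25 yaw -106.31 Mz 0.3813 F [ 2.4304 -4.812   0.7358] p [0.0198 0.087  0.0917] q7 0.494 e [ -2.002 -43.521   4.867  -8.417  -0.71    1.338  -0.23 ] 78.99694919586182
```

Emit:
arm_command([
  [[0,0,0],[0,0,0.01],1],
  [[0,0,0],[0,0,0.01],1],
  [[0,0,0],[0,0,0.008],1],
])

```text
time_s: 19.55
tcp_pos: [0.5493, -0.0028, 0.0917]
tool_rot: [0.769, 0.64, 0.001, 0.002]
force: [1.4, -4.5, 0.8]
gripper_width: 0.0123
grip_force: 79.0
```

```bash
python3 m.py
```

```text
t 19.55 yaw -111.32 Mz 0.4034 F [ 1.4443 -4.461   0.8254] p [0.0199 0.0869 0.0917] q7 0.432 e [ -2.053 -43.481   5.23   -8.292  -0.745   1.392  -0.314] 79.01085019111633
```

Emit:
arm_command([
  [[0,0,0],[0,0,0],1],
])

```text
time_s: 19.65
tcp_pos: [0.5493, -0.0028, 0.0917]
tool_rot: [0.769, 0.64, 0.001, 0.002]
force: [3.4, -4.8, 1.3]
gripper_width: 0.0124
grip_force: 79.0
```

```bash
python3 m.py
```

```text
t 19.65 yaw -111.32 Mz 0.3125 F [ 3.4063 -4.8144  1.2932] p [0.0199 0.087  0.0917] q7 0.432 e [ -2.443 -43.274   5.258  -8.358  -0.657   1.387  -0.303] 78.96426916122437
```

Emit:
arm_command([
  [[0,0,0],[0,0,0],0],
  [[0,0,0],[0,0,0],0],
  [[0,0,-0.7],[0,0,0],0],
  [[0,0,-0.8],[0,0,0],0],
  [[0,0,-0.2],[0,0,-0.044],0],
  [[0,0,0],[0,0,-0.044],0],
  [[0,0,0],[0,0,-0.044],0],
  [[0,0,0],[0,0,-0.044],0],
  [[0,0,0],[0,0,-0.044],0],
  [[-0.6,-0.2,0],[0,0,0],0],
])

```text
time_s: 20.65
tcp_pos: [0.5494, -0.0136, 0.1333]
tool_rot: [0.503, 0.864, 0.001, -0.003]
force: [0.8, -0.1, 1.0]
gripper_width: 0.043
grip_force: 0.0
```

Emit:
arm_command([
  [[-0.98,-0.332,0],[0,0,0],0],
  [[-0.98,-0.332,0],[0,0,0],0],
  [[-0.98,-0.332,0],[0,0,0],0],
  [[-0.98,-0.332,0],[0,0,0],0],
  [[-0.98,-0.332,0],[0,0,0],0],
  [[-0.98,-0.332,0],[0,0,0],0],
  [[0,0,0],[0,0,0],0],
  [[0,0,0],[0,0,0],0],
])

```text
time_s: 21.45
tcp_pos: [0.5785, -0.1691, 0.1334]
tool_rot: [0.506, 0.862, 0.001, -0.001]
force: [-0.2, 0.4, -0.6]
gripper_width: 0.0429
grip_force: 0.0
```

```bash
python3 grip.py -1; python3 - <<'E'
from h import *
D=np.load('wrist.npz');c={k:D[k] for k in('fx','fy','cx','cy','R','t')};P=topress(cloud(D['d'],c))
for s in(1,-1):
    m=(abs(P[...,1]-s*.035)<.02)&(abs(P[...,0]-.018)<.003)&(P[...,2]>.04)&(P[...,2]<.06);print(s,m.sum(),np.median(P[m][:,2]))
E
```

```text
t 21.5 press [ 0.0174 -0.0809  0.1333] yaw-y rel press -71.5900916502342 tilt [-0.0019  0.0027 -1.    ] F [ 0.0866 -0.4216  0.4356] M [ 0.0792 -0.0181 -0.0277] w 0.042576779887915535 g 0.0 q [-0.103  0.608  0.448  1.976 -0.424  0.651  1.129]
grip 2335 17.293651580810547 -83.53803253173828 13.986181259155273 41.69764709472656 long axis -71.11623001098633
tool shift units [-0.0974 -0.0378 -0.0003]
1 871 0.04856326621017053
-1 676 0.050972707828704084
```

Emit:
arm_command([
  [[-0.12,0,0.6],[0,0,0],0],
  [[0,0,0.7],[0,0,0],0],
  [[0,0,0.37],[0,0,0],0],
  [[0,0,0],[0,0,0],0.5],
  [[0,0,0],[0,0,0],1],
  [[0,0,0],[0,0,0],1],
  [[0,0,0],[0,0,0],1],
])

```text
time_s: 22.2
tcp_pos: [0.5811, -0.1719, 0.092]
tool_rot: [0.505, 0.863, 0.0, 0.0]
force: [1.7, 1.4, -5.2]
gripper_width: 0.0125
grip_force: 79.0
```

Emit:
arm_command([
  [[0,0,0],[0,0,0.015],1],
  [[0,0,0],[0,0,0.02],1],
  [[0,0,0],[0,0,0.01],1],
  [[0,0,0],[0,0,0.01],1],
])

```text
time_s: 22.6
tcp_pos: [0.5809, -0.172, 0.092]
tool_rot: [0.578, 0.816, 0.0, -0.0]
force: [1.9, 2.7, -5.3]
gripper_width: 0.0121
grip_force: 79.1
```

```bash
python3 m.py
```

```text
t 22.6 yaw -81.52 Mz 0.3269 F [ 1.8942  2.7174 -5.264 ] p [ 0.019  -0.0852  0.092 ] q7 1.042 e [  1.951 -51.188   9.051 -12.094   0.234  -0.051  -0.108] 79.12322402000427
```

Emit:
arm_command([
  [[0,0,0],[0,0,0.01],1],
  [[0,0,0],[0,0,0.01],1],
  [[0,0,0],[0,0,0.01],1],
])

```text
time_s: 22.9
tcp_pos: [0.5808, -0.172, 0.092]
tool_rot: [0.617, 0.787, 0.0, -0.0]
force: [2.0, 2.6, -5.7]
gripper_width: 0.0124
grip_force: 79.1
```

```bash
python3 m.py
```

```text
t 22.9 yaw -87.02 Mz 0.2147 F [ 1.9739  2.6053 -5.6821] p [ 0.0189 -0.0852  0.092 ] q7 0.973 e [  2.733 -50.962  10.159 -11.988   0.427  -0.279  -0.107] 79.11023139953613
```

Emit:
arm_command([
  [[0,0,0],[0,0,0.01],1],
  [[0,0,0],[0,0,0.01],1],
  [[0,0,0],[0,0,0.01],1],
])

```text
time_s: 23.2
tcp_pos: [0.5807, -0.1721, 0.092]
tool_rot: [0.653, 0.757, 0.0, -0.0]
force: [1.9, 4.3, -5.2]
gripper_width: 0.0126
grip_force: 79.1
```

```bash
python3 m.py
```

```text
t 23.2 yaw -92.45 Mz 0.298 F [ 1.8845  4.3453 -5.2375] p [ 0.0188 -0.0852  0.092 ] q7 0.905 e [  3.4   -50.668  11.177 -11.954   0.585  -0.546  -0.108] 79.14224982261658
```

Emit:
arm_command([
  [[0,0,0],[0,0,0.01],1],
  [[0,0,0],[0,0,0.01],1],
  [[0,0,0],[0,0,0.01],1],
])

```text
time_s: 23.5
tcp_pos: [0.5806, -0.1721, 0.092]
tool_rot: [0.688, 0.725, 0.0, -0.001]
force: [2.4, 4.4, -4.5]
gripper_width: 0.0122
grip_force: 79.2
```

```bash
python3 m.py
```

```text
t 23.5 yaw -97.85 Mz 0.2942 F [ 2.4045  4.4209 -4.5096] p [ 0.0187 -0.0852  0.092 ] q7 0.836 e [  3.577 -50.477  11.731 -11.942   0.622  -0.684  -0.108] 79.1668438911438
```

Still free-running. Continuing.

Emit:
arm_command([
  [[0,0,0],[0,0,0.01],1],
  [[0,0,0],[0,0,0.01],1],
  [[0,0,0],[0,0,0.01],1],
])

```text
time_s: 23.8
tcp_pos: [0.5805, -0.172, 0.092]
tool_rot: [0.722, 0.692, 0.0, -0.001]
force: [1.7, 4.8, -4.6]
gripper_width: 0.0125
grip_force: 79.2
```

```bash
python3 m.py
```

```text
t 23.8 yaw -103.25 Mz 0.2477 F [ 1.6693  4.831  -4.6161] p [ 0.0187 -0.0852  0.092 ] q7 0.767 e [  3.548 -50.339  12.092 -11.928   0.608  -0.756  -0.108] 79.18156027793884
```

Emit:
arm_command([
  [[0,0,0],[0,0,0.01],1],
  [[0,0,0],[0,0,0.01],1],
  [[0,0,0],[0,0,0.01],1],
])

```text
time_s: 24.1
tcp_pos: [0.5804, -0.172, 0.092]
tool_rot: [0.753, 0.657, 0.0, -0.001]
force: [1.5, 4.7, -4.4]
gripper_width: 0.0124
grip_force: 79.2
```

```bash
python3 m.py
```

```text
t 24.1 yaw -108.65 Mz 0.2568 F [ 1.4773  4.6508 -4.3569] p [ 0.0186 -0.0852  0.092 ] q7 0.698 e [  3.545 -50.189  12.473 -11.92    0.597  -0.839  -0.107] 79.2025887966156
```

Emit:
arm_command([
  [[0,0,0],[0,0,0.01],1],
  [[0,0,0],[0,0,0.01],1],
  [[0,0,0],[0,0,0.01],1],
])

```text
time_s: 24.4
tcp_pos: [0.5804, -0.172, 0.092]
tool_rot: [0.784, 0.621, 0.0, -0.001]
force: [1.9, 5.3, -4.6]
gripper_width: 0.0123
grip_force: 79.2
```

```bash
python3 m.py
```

```text
t 24.4 yaw -114.05 Mz 0.2357 F [ 1.9077  5.2633 -4.5577] p [ 0.0185 -0.0851  0.092 ] q7 0.628 e [  3.549 -50.031  12.858 -11.915   0.585  -0.927  -0.107] 79.2257022857666
```

Emit:
arm_command([
  [[0,0,0],[0,0,0.01],1],
  [[0,0,0],[0,0,0.01],1],
  [[0,0,0],[0,0,0.01],1],
])

```text
time_s: 24.7
tcp_pos: [0.5803, -0.172, 0.092]
tool_rot: [0.812, 0.584, 0.0, -0.001]
force: [0.8, 4.2, -4.5]
gripper_width: 0.0125
grip_force: 79.3
```

```bash
python3 m.py
```

```text
t 24.7 yaw -119.45 Mz 0.2904 F [ 0.7762  4.2486 -4.49  ] p [ 0.0184 -0.0851  0.092 ] q7 0.558 e [  3.546 -49.88   13.236 -11.901   0.565  -1.007  -0.112] 79.26089286804199
```

Emit:
arm_command([
  [[0,0,0],[0,0,0.01],1],
  [[0,0,0],[0,0,0.01],1],
  [[0,0,0],[0,0,0.01],1],
])

```text
time_s: 25.0
tcp_pos: [0.5802, -0.1719, 0.092]
tool_rot: [0.839, 0.545, 0.0, -0.001]
force: [0.2, 4.3, -4.8]
gripper_width: 0.0123
grip_force: 79.3
```

```bash
python3 m.py
```

```text
t 25.0 yaw -124.84 Mz 0.3036 F [ 0.2369  4.3019 -4.8273] p [ 0.0184 -0.085   0.092 ] q7 0.488 e [  3.58  -49.725  13.634 -11.874   0.51   -1.088  -0.155] 79.31219816207886
```

Emit:
arm_command([
  [[0,0,0],[0,0,0.01],1],
  [[0,0,0],[0,0,0.01],1],
])

```text
time_s: 25.2
tcp_pos: [0.5802, -0.1719, 0.092]
tool_rot: [0.855, 0.518, -0.0, -0.001]
force: [0.9, 5.1, -3.8]
gripper_width: 0.0123
grip_force: 79.3
```

```bash
python3 m.py
```

```text
t 25.2 yaw -128.43 Mz 0.3019 F [ 0.9043  5.0645 -3.7695] p [ 0.0183 -0.085   0.092 ] q7 0.44 e [  3.622 -49.61   13.913 -11.87    0.474  -1.155  -0.184] 79.34221386909485
```

Emit:
arm_command([
  [[0,0,0],[0,0,0.01],1],
  [[0,0,0],[0,0,0.01],1],
  [[0,0,0],[0,0,0.01],1],
])

```text
time_s: 25.5
tcp_pos: [0.5801, -0.1719, 0.092]
tool_rot: [0.879, 0.478, -0.0, -0.001]
force: [0.0, 5.8, -4.2]
gripper_width: 0.0128
grip_force: 79.4
```

```bash
python3 m.py
```

```text
t 25.5 yaw -133.81 Mz 0.3675 F [ 0.0205  5.7577 -4.1995] p [ 0.0183 -0.0849  0.092 ] q7 0.369 e [  3.627 -49.488  14.287 -11.806   0.417  -1.206  -0.229] 79.38360214233398
```

Emit:
arm_command([
  [[0,0,0],[0,0,0.01],1],
  [[0,0,0],[0,0,0.01],1],
])

```text
time_s: 25.7
tcp_pos: [0.5801, -0.1718, 0.092]
tool_rot: [0.893, 0.45, -0.0, -0.001]
force: [0.5, 4.9, -3.5]
gripper_width: 0.0125
grip_force: 79.4
```

```bash
python3 m.py
```

```text
t 25.7 yaw -137.4 Mz 0.4235 F [ 0.5492  4.8977 -3.5484] p [ 0.0183 -0.0848  0.092 ] q7 0.321 e [  3.636 -49.411  14.541 -11.764   0.381  -1.24   -0.258] 79.40877556800842
```

Right foot is at about 38 N and the left at about 38–45 N. Letting go and rising clear.

Emit:
arm_command([
  [[0,0,0],[0,0,0],0.5],
  [[0,0,0],[0,0,0],0],
  [[0,0,0],[0,0,0],0],
  [[0,0,-0.7],[0,0,0],0],
  [[0,0,-0.9],[0,0,0],0],
  [[0,0,-0.9],[0,0,0],0],
  [[0,0,-0.9],[0,0,0],0],
  [[0,0,-0.9],[0,0,0],0],
  [[0,0,0],[0,0,0],0],
  [[0,0,0],[0,0,0],0],
])

```text
time_s: 26.7
tcp_pos: [0.5809, -0.1734, 0.2008]
tool_rot: [0.893, 0.45, 0.001, 0.001]
force: [0.2, 0.5, -0.4]
gripper_width: 0.0426
grip_force: 0.0
```

```bash
python3 - <<'E'
from h import *
p,d,c=snap('scene','end.png');st()
W=np.load('wrist.npz')
p,d,c=snap('wrist');P=topress(cloud(d,c))
for s in(1,-1):
    m=(abs(P[...,1]-s*.035)<.02)&(abs(P[...,0]-.018)<.003)&(P[...,2]>.04)&(P[...,2]<.06);print('bar',s,m.sum(),np.median(P[m][:,2]))
    g=(np.hypot(P[...,1]-s*.085,P[...,0]-.019)<.026)&(P[...,2]>.108)&(P[...,2]<.118);q=P[g]
    if len(q)>50: print('grip',s,len(q),cv2.minAreaRect((q[:,:2]*1000).astype(np.float32)))
for y in(-.04,0,.04):
    q=P[(abs(P[...,1]-y)<.004)&(P[...,2]>.018)&(P[...,2]<.03)&(P[...,0]<-.03)&(P[...,0]>-.1)];print(y,len(q),q[:,0].min() if len(q) else None)
E
```

```text
t 26.75 press [ 0.0184 -0.0859  0.1998] yaw-y rel press -137.3461173527487 tilt [ 0.0002  0.0002 -1.    ] F [-0.455   1.1538 -0.6261] M [ 0.0062 -0.0164 -0.0006] w 0.04259545256209697 g 0.0 q [-0.36   0.631  0.864  1.937 -0.629  0.867  0.2  ]
bar 1 460 0.04861549974611165
grip 1 2295 ((18.062591552734375, 85.28096771240234), (41.87778091430664, 14.878805160522461), 68.84789276123047)
bar -1 387 0.04662998206440562
grip -1 1299 ((17.889530181884766, -83.21067810058594), (40.924835205078125, 13.403112411499023), 43.063072204589844)
-0.04 243 -0.054593396831000236
0 261 -0.05459570549870143
0.04 280 -0.05441443412150777
```

View pics/end.png

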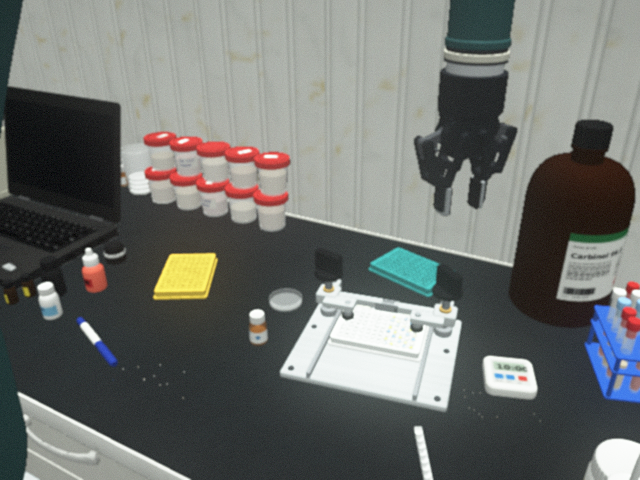

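The plate is home under both feet at (340,337) and (418,345), the knobs held their angles, the bar's ends differ by 2 mm, and the bystanders have not moved. Handing in.

```bash
python3 -c "
from rig import robot
print(robot.close_job())"
```

```text
the job is handed in; nothing more can be done
None
```

I handed the job in at about 27 s: the plate is home against the stops, the feet press with roughly 38–45 N (left) and 38 N (right) by knob torque, the bar's ends are about 2 mm apart, the arm is clear, and the timer, vial and dish are where they were; the hand-in returned no verdict.

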